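# Probe two terminals, then hold the contactor plunger half-way

### The job

Check the wiring panel with the test probe: draw the probe from its stand and rest its tip for half a second or so on top of the stud of the round-based terminal, then likewise on the stud of the square-based terminal. Then, with the probe's tip, press the contactor's spring plunger half-way down (6 of its 12 mm, never all the way) and finish while still gripping the probe and holding the plunger there. Leave the screwdriver, button box, parts tray and offcut where they lie.

Things in the scene. Friction and masses are not known exactly. Their poses are not given: they have to be found in the camera images.
- probe_grip (a point): Centre of the handle of the loose test probe: black plastic, 20 x 20 mm square, 70 mm tall; below it a round black flange (28 mm wide, 5 mm thick), then a steel rod 6 mm thick, 55 mm long. Starts upright, tip down in the stand's hole, flange resting on the stand. z points from the tip up the handle; x and y are square to its flat sides. 60 to 130 g.
- probe_tip (a point): The rounded end of the probe's steel rod, 95 mm below the handle's centre along the probe's axis (probe 130 mm long in all); axes as for the handle.
- stand: Fixed aluminium block, 64 x 64 mm and 65 mm tall, with an upright 11 mm through hole in the middle in which the probe stands. Origin: centre of its underside, on the table.
- panel: Fixed plywood board on the table, 200 mm (x) by 340 mm (y), 12 mm thick, with a steel rail along y through its middle and two grey slotted ducts, 28 mm wide, along its long edges, up to 34 mm above the table. Origin: centre of its underside. The contactor and the two terminals stand in a row on the rail, about 95 mm apart, in any order.
- round_terminal: Fixed stud terminal with a ROUND white base, 64 mm across at the foot and 56 mm above, 30 mm tall, with a brass stud. Origin: centre of its underside, z up.
- round_stud (a point): Centre of the flat top of the brass stud of the round-based terminal: 16 mm across, 46 mm above the terminal's underside, 58 mm above the table; a 27 mm steel washer lies 11 mm below it. Rigid.
- square_terminal: Fixed stud terminal with a SQUARE white base, 64 mm at the foot and 56 mm above, 30 mm tall, with a brass stud. Origin: centre of its underside, z up.
- square_stud (a point): Centre of the flat top of the brass stud of the square-based terminal: 16 mm across, 46 mm above the terminal's underside, 58 mm above the table; a 27 mm steel washer lies 11 mm below it. Rigid.
- contactor: Fixed contactor: a grey block 84 x 56 mm and 40 mm tall, with a black block 50 x 56 mm on it up to 62 mm, and the white plunger sticking out of the middle of its top. Origin: centre of its underside, 12 mm above the table.
- plunger_top (a point): Centre of the flat top of the white plunger, 18 mm (x) by 24 mm (y); unpressed it stands 20 mm above the contactor's black top, 94 mm above the table. It moves with the plunger.
- plunger (a joint): Travel of the plunger straight down: 0 out (as at the start), 0.012 m fully down. Its spring takes about 3 N to start it and 0.5 N more for each mm: 6 N half-way, 9 N fully down. It springs back when let go.
- button_box: Bystander: loose grey box with two round buttons, 110 x 74 x 50 mm (60 mm with the buttons). Origin: centre of its underside.
- screwdriver_grip (a point): Bystander: middle of the handle of a screwdriver about 170 mm long, lying on the table.
- parts_tray: Bystander: loose grey open tray with one divider, 90 x 130 mm, 35 mm tall. Origin: centre of its underside.
- duct_offcut: Bystander: white offcut of plastic trunking, 28 x 110 mm, 28 mm tall, lying on the table. Origin: centre of its underside.
Mind the look-alikes: they are no part of the job. What is shaped like the part that bears probe_grip but red is not meant.

How it is judged (in metres and radians):
On the way, in this order (a step that is already met when the one before it is completed fails the run):
1. the gripped probe's tip rests on the round-based terminal's stud (contact force between probe and round_terminal above 0.3 N and horizontal distance between probe_tip and round_stud below 0.009 m and distance between probe_tip and round_stud below 0.0105 m and contact force between the fingers and probe above 2 N and angle between probe_tip's own z axis and vertical below 0.5 rad), for 0.3 s.
2. then it rests on the square-based terminal's stud (contact force between probe and square_terminal above 0.3 N and horizontal distance between probe_tip and square_stud below 0.009 m and distance between probe_tip and square_stud below 0.0105 m and contact force between the fingers and probe above 2 N and angle between probe_tip's own z axis and vertical below 0.5 rad), for 0.3 s.
3. then the probe's tip holds the contactor's plunger half-way down (value of joint plunger between 0.004 and 0.008 m and contact force between probe and plunger above 1 N and distance between probe_tip and plunger_top below 0.016 m and contact force between the fingers and probe above 2 N and contact force between each of the arm, the fingers and contactor below 0.2 N and angle between probe_tip's own z axis and vertical below 0.5 rad), for 0.3 s.
At the end, for the whole second after the job is handed in: The plunger is held between 4 and 8 mm of its 12 mm travel by the probe's tip (pushing with over 1 N, tip within 16 mm of the centre of the plunger's top), the probe gripped in the fingers and less than 0.5 rad off upright, with no part of the arm or fingers on the contactor or its plunger (all of step 3); the arm keeps its last pose, push and grip.
It fails at once if the plunger is pushed (nearly) all the way down, past 11 mm (value of joint plunger above 0.011 m).
It fails at once if the screwdriver is moved by more than 30 mm (distance of screwdriver_grip from where it was at the start of the episode above 0.03 m).
It fails at once if the button box is moved by more than 30 mm (distance of button_box from where it was at the start of the episode above 0.03 m).
It fails at once if the parts tray is moved by more than 30 mm (distance of parts_tray from where it was at the start of the episode above 0.03 m).
It fails at once if the duct offcut is moved by more than 30 mm (distance of duct_offcut from where it was at the start of the episode above 0.03 m).
It also fails if it takes over 58 s, if anything falls off the work surface, if the arm or the gripper's body presses on something with over 40 N, if the wrist force passes 120 N, or if a joint passes its speed limit or range.

### The arm

A 6-joint arm with a two-finger parallel gripper is mounted at the origin on the work surface. World frame = base frame: x ahead of the robot, y to its left, z up, the work surface at z = 0. Lengths are in mm, angles in rad, forces in N, time in s.
With the tool pointing down it reaches from about 325 to 750 mm from the base axis. Payload 7.6 kg.
Tool frame: the origin (TCP) lies at the very end of the fingers, on their centre line; the grasp point (between the pads) lies r.grasp_offset behind it (r.grasp_offset is the distance from the TCP to the grasp point, in mm); z points along the fingers, y is the direction in which the jaws open and shut (so a half turn about z gives the same grasp; the last joint's range is limited). The gripper opens to 85 mm and grips with 20 to 120 N. Pads are 22 mm wide; open, the fingers measure 114 mm over their backs; the gripper's body (76 mm by 85 mm) begins 54 mm behind the grasp point. The pads swing forward as they close: fully open they stand 13 mm farther back than shut.
Start: joints at [-0.07, 0.052, 1.401, -0, 1.689, -0.07], TCP at [525.02, 0.022, 231.323] pointing down, gripper open.
Joint ranges: [-2.9, 2.9], [-0.91, 2.17], [0.12, 2.37], [-1.06, 4.2], [0.26, 2.73], [-2.93, 2.93]. Speed limits (rad/s): [2.57, 2.57, 3.01, 3.14, 3.14, 3.14].

### API

Orientations are given as a unit quaternion [w, x, y, z].
In Python, from workcell import r gives the robot as it stands. Calls block until the motion is done:
- r.reach(position, orientation): joint-space move of the TCP to a pose.
- r.movel(position, orientation=None, speed=150): straight line of the TCP; orientation=None keeps the orientation; speed is the mean speed in mm/s.
- r.goto_joints(angles): joint-space move.
- r.move_gripper(opening): finger opening in mm; the grip force is fixed at half the most; returns when the fingers have stopped.
- r.sleep(seconds).
- r.ik(position, orientation): joint angles nearest the present ones, or None.
- r.grab_frame(name): name is "scene" or "side" or "wrist"; returns a dict with "img" (400x640x3 uint8, red, green, blue), "z_map" (400x640 float32, mm along the optical axis (not along the pixel's ray), 0 where there is no reading), "fx", "fy", "cx", "cy" (pixels), "k1" (the pictures are not rectified: a ray, as slopes to the right and down, at radius r is drawn at 1 + k1 r^2 times it, then the intrinsics apply), "origin" and "attitude" of the camera in the world. Camera axes: x right, y down, z forward; pixel columns grow to the right and rows downward; lengths in mm; the calibration is good to about 2 mm. A picture is of the moment at which its call begins.
A pose or a line that the arm cannot do raises r.Unreachable and nothing moves.
- r.hand_in(): hands the job in, once; it reports no verdict.
Readings, each from a call of its own:
- r.get_t(): time.
- r.get_q(): joint angles.
- r.get_joint_vel(): joint speeds.
- r.get_effort(): joint torques, N m.
- r.get_tcp_pos(): TCP position.
- r.get_eef_rot(): TCP orientation.
- r.get_force(): force on the tool from outside, world axes, zero at the start.
- r.get_wrist_torque(): the same for the moment, N m.
- r.get_finger_gap(): finger opening in mm.
Only numpy, scipy, OpenCV 4.12 (cv2) and the standard library are available. Lean on these libraries where they do the work, as an engineer would, in place of code of your own. Each camera call takes 0.05 s, during which the arm holds its last target.

## Working session

There is one attempt and no reset: what is moved stays moved. The work goes in short steps, each a Python script; the robot and the scene stay as the last script left them, time stands still between calls to the robot, and variables do not carry over. Pictures are saved under pics/ and viewed, and the job is handed in when it is done.

```bash
mkdir -p pics; ls; python3 - <<'E'
from workcell import r
import cv2,numpy as np,pickle
for n in ["scene","side","wrist"]:
    f=r.grab_frame(n); pickle.dump(f,open(f'{n}0.pkl','wb'))
    cv2.imwrite(f'pics/{n}0.png',f["img"][:,:,::-1])
    print(n,{k:f[k] for k in f if k not in("img","z_map")},(f["z_map"]>0).mean())
print(r.get_t(),r.get_eef_rot(),r.grasp_offset)
E
```

```text
pics
scene {'fx': 434.32565371292543, 'fy': 434.32565371292543, 'cx': 316.607696414689, 'cy': 202.6546767701089, 'k1': -0.1057814132069269, 'origin': array([1106.86602931, -204.4980072 ,  976.50076359]), 'attitude': array([-0.25719386,  0.79160061,  0.5260318 , -0.17467207])} 0.9963203125
side {'fx': 421.98462636649214, 'fy': 421.98462636649214, 'cx': 313.20006464559526, 'cy': 199.56043311641554, 'k1': 0.03371695274200342, 'origin': array([ 148.97295652, -926.82538544,  649.38172026]), 'attitude': array([-0.50004869,  0.84835195, -0.15220844,  0.08415975])} 0.99555859375
wrist {'fx': 306.97822722090166, 'fy': 306.97822722090166, 'cx': 319.3142929669981, 'cy': 205.27896150842352, 'k1': -0.0397522682517671, 'origin': array([523.99935563,  77.9607304 , 373.52415903]), 'attitude': array([ 1.53722018e-01,  9.88113081e-01,  2.41069348e-04, -1.42198344e-03])} 0.99598046875
0.15 [-4.82522330e-04  7.07105064e-01  7.07108212e-01 -4.14948232e-04] 18.700000000000003
```

View pics/scene0.png

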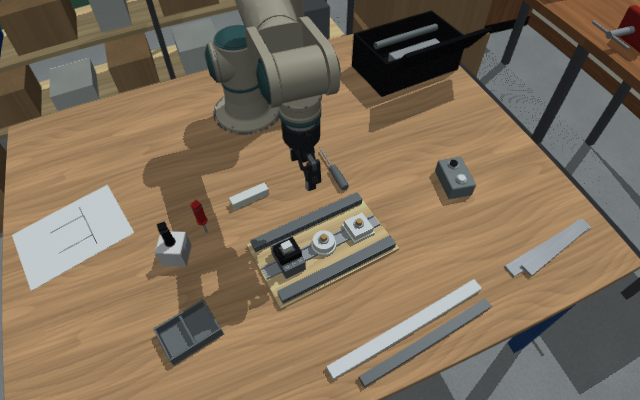

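View pics/side0.png

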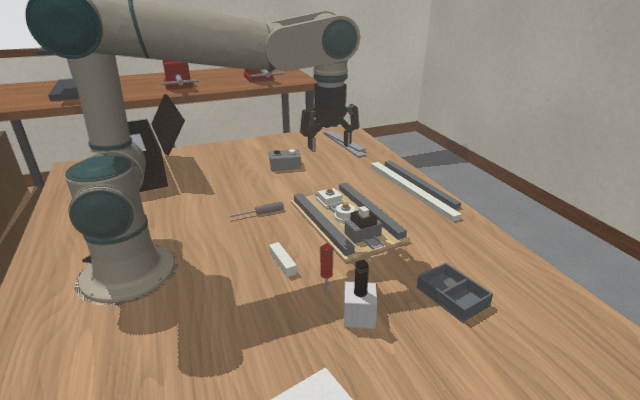

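View pics/wrist0.png

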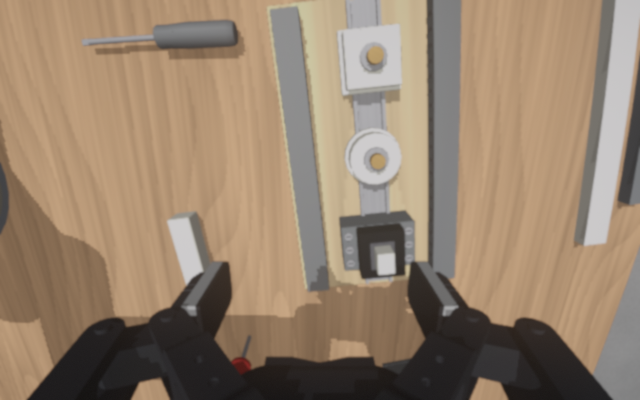

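The scene view shows the black probe upright in its stand at (167,236) and the red look-alike at (200,213). The panel is at (322,250): contactor (288,252), round terminal (323,241), square terminal (358,226). The side view agrees, with the black handle at (361,276) and the red one at (326,262). The black probe is the one meant because its handle is black and it stands in the aluminium block. I'll confirm that with a crop.

```bash
cat >h.py <<'E'
import numpy as np,cv2
from scipy.spatial.transform import Rotation as R
def rot(q): return R.from_quat([q[1],q[2],q[3],q[0]]).as_matrix()
def K(f): return np.array([[f["fx"],0,f["cx"]],[0,f["fy"],f["cy"]],[0,0,1]])
def slopes(f,uv):
    return cv2.undistortPointsIter(np.array(uv,float).reshape(-1,1,2),K(f),np.array([f["k1"],0,0,0.]),None,None,(3,50,1e-10)).reshape(-1,2)
def rays(f,uv):
    s=slopes(f,uv); return np.c_[s,np.ones(len(s))]@rot(f["attitude"]).T
def onplane(f,uv,z):
    d=rays(f,uv); o=f["origin"]; return o+d*((z-o[2])/d[:,2])[:,None]
def cloud(f):
    h,w=f["z_map"].shape; v,u=np.mgrid[:h,:w]
    d=rays(f,np.c_[u.ravel(),v.ravel()]); p=f["origin"]+d*f["z_map"].reshape(-1,1)
    return p.reshape(h,w,3)
def proj(f,P):
    Rm=rot(f["attitude"]); c=(np.atleast_2d(P)-f["origin"])@Rm; s=c[:,:2]/c[:,2:]
    s=s*(1+f["k1"]*(s**2).sum(1,keepdims=True)); return s*[f["fx"],f["fy"]]+[f["cx"],f["cy"]]
def tri(fs,uvs):
    A=np.zeros((3,3));b=np.zeros(3)
    for f,uv in zip(fs,uvs):
        d=rays(f,[uv])[0]; d/=np.linalg.norm(d); M=np.eye(3)-np.outer(d,d); A+=M;b+=M@f["origin"]
    return np.linalg.solve(A,b)
E
python3 - <<'E'
import pickle,cv2,numpy as np
from h import *
s=pickle.load(open('scene0.pkl','rb'));d=pickle.load(open('side0.pkl','rb'));w=pickle.load(open('wrist0.pkl','rb'))
a=cv2.resize(s["img"][185:285,120:240],None,fx=4,fy=4,interpolation=2)
b=cv2.resize(d["img"][230:330,300:400],None,fx=4,fy=4,interpolation=2)
cv2.imwrite('pics/crop.png',np.hstack([a[:400,:400],b])[:,:,::-1])
c=cv2.resize(s["img"][190:310,240:400],None,fx=5,fy=5,interpolation=2)
cv2.imwrite('pics/panel.png',c[:,:,::-1])
cs,cd,cw=cloud(s),cloud(d),cloud(w)
for n,f,c,uv in [("probe s",s,cs,(167,236)),("probe d",d,cd,(361,276)),("red s",s,cs,(200,210)),("stand s",s,cs,(165,255)),("round",w,cw,(378,160)),("sq",w,cw,(376,55)),("pl",w,cw,(385,265)),("tray",s,cs,(190,330)),("off",s,cs,(250,195)),("table",s,cs,(300,350)),("round",s,cs,(323,236)),("driver",w,cw,(200,35))]:
    print(n,c[uv[1],uv[0]].round(1))
E
```

```text
probe s [ 468.7 -330.5  106.5]
probe d [ 454.9 -345.9  115.8]
red s [ 428.2 -238.1  110.5]
stand s [ 484.3 -353.6   55.7]
round [583.7  26.4  57.7]
sq [576.5 126.   57.7]
pl [590.4 -75.3  93.7]
tray [ 672.5 -347.4    6.7]
off [ 369.1 -100.8   29.5]
table [ 8.099e+02 -1.273e+02 -8.000e-01]
round [586.1  24.4  60.3]
driver [400.1 150.8  25. ]
```

View pics/crop.png

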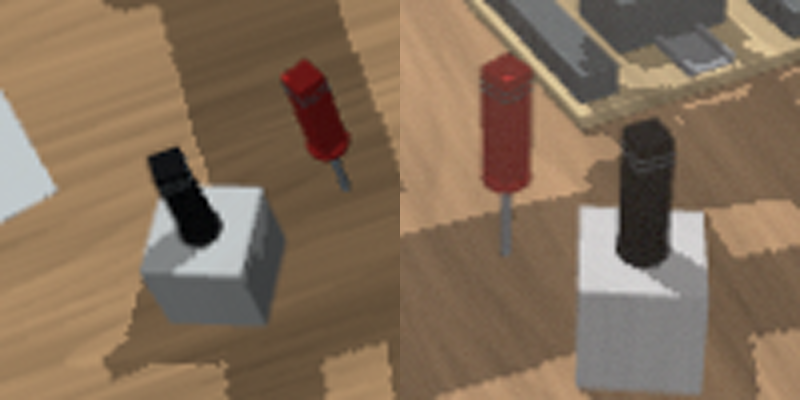

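View pics/panel.png

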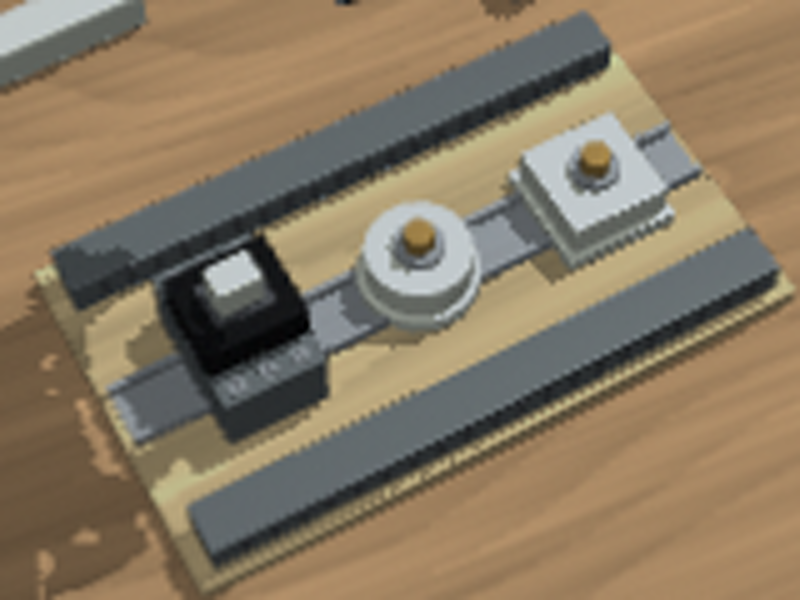

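The crops confirm it: the black-handled probe stands in the aluminium block, and the red one stands free beside it. On the panel, the round terminal is in the middle, the square one is at the far end, and the contactor is at the near end. Next I'll look from above with the wrist camera.

```bash
python3 - <<'E'
from workcell import r
import cv2,numpy as np,pickle
r.reach([465,-375,300],r.get_eef_rot())
f=r.grab_frame("wrist"); pickle.dump(f,open('wrist1.pkl','wb'))
cv2.imwrite('pics/wrist1.png',f["img"][:,:,::-1])
print(r.get_t(),f["origin"])
E
```

```text
1.6333 [ 464.73312777 -296.1223659   442.83858139]
```

View pics/wrist1.png

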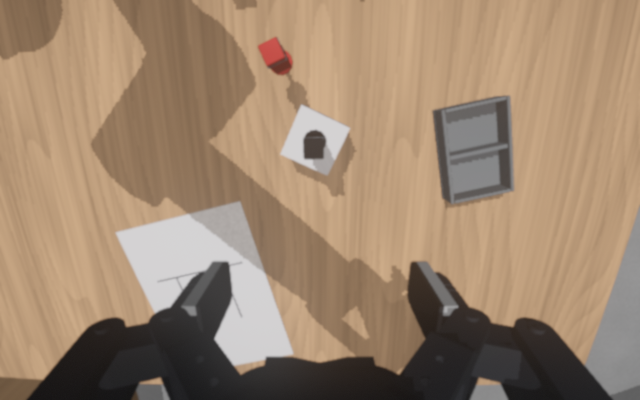

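The wrist view shows the black probe's handle top at (314,148), nearly square to the image, with the stand turned about 30° beneath it. The red one is at (275,52) and the tray at (477,150).

```bash
python3 - <<'E'
import pickle,cv2,numpy as np
from h import *
w=pickle.load(open('wrist1.pkl','rb')); s=pickle.load(open('scene0.pkl','rb'));d=pickle.load(open('side0.pkl','rb'));w0=pickle.load(open('wrist0.pkl','rb'))
def topface(f,lo,hi,win):
    P=cloud(f); m=((P[...,2]>lo)&(P[...,2]<hi)); k=np.zeros_like(m);k[win[1]:win[3],win[0]:win[2]]=1; return (m&k),P
def fit(f,m,z):
    c=max(cv2.findContours(m.astype(np.uint8),0,2)[0],key=cv2.contourArea)
    q=onplane(f,c.reshape(-1,2),z)[:,:2].astype(np.float32)
    return cv2.minAreaRect(q),q.mean(0)
m,P=topface(w,132,150,(290,115,345,175)); print("handle wrist",m.sum(),fit(w,m,140),P[m].mean(0))
for n,f,win in(("scene",s,(140,215,190,250)),("side",d,(340,250,380,300))):
    m,P=topface(f,132,150,win); print(n,m.sum(),fit(f,m,140) if m.any() else 0,P[m].mean(0))
m,P=topface(w,55,72,(270,90,360,190)); g=w["img"].min(2)>110
print("stand",fit(w,g&(np.indices(g.shape)[1]>275)&(np.indices(g.shape)[1]<355)&(np.indices(g.shape)[0]>95)&(np.indices(g.shape)[0]<180),65))
# studs
for f,n in((w0,"wrist0"),(s,"scene"),(d,"side")):
    hsv=cv2.cvtColor(f["img"],cv2.COLOR_RGB2HSV); P=cloud(f)
    br=(hsv[...,1]>110)&(np.abs(P[...,2]-58)<4)&(P[...,0]>540)&(P[...,0]<620)
    N,l,st,ce=cv2.connectedComponentsWithStats(br.astype(np.uint8))
    for i in range(1,N):
        if st[i,4]>6: print(n,"stud",st[i],ce[i].round(1),onplane(f,[ce[i]],58)[0].round(1),P[l==i].mean(0).round(1))
    pl=(hsv[...,1]<60)&(hsv[...,2]>120)&(np.abs(P[...,2]-94)<4)&(P[...,0]>540)&(P[...,0]<620)&(P[...,1]<-20)
    N,l,st,ce=cv2.connectedComponentsWithStats(pl.astype(np.uint8))
    for i in range(1,N):
        if st[i,4]>6: print(n,"pl",st[i],ce[i].round(1),onplane(f,[ce[i]],94)[0].round(1),fit(f,l==i,94)[0])
cv2.imwrite('pics/h1.png',cv2.resize(w["img"][90:200,260:370],None,fx=5,fy=5,interpolation=2)[:,:,::-1])
E
```

```text
handle wrist 430 (((457.76629638671875, -334.2679443359375), (19.574697494506836, 20.44388198852539), 0.2850874960422516), array([ 453.93222, -333.43494], dtype=float32)) [ 457.97554092 -333.67299484  140.08981161]
scene 74 (((462.0299072265625, -332.14385986328125), (26.092384338378906, 19.331151962280273), 0.7281012535095215), array([ 462.48593, -333.59296], dtype=float32)) [ 461.22153411 -332.72727406  139.06288931]
side 104 (((457.42327880859375, -341.427978515625), (24.69510269165039, 28.204010009765625), 0.35867902636528015), array([ 456.9325 , -343.39026], dtype=float32)) [ 458.6580975  -339.57885019  138.47178812]
stand (((457.6120300292969, -332.2080993652344), (96.79969787597656, 99.0921401977539), 0.05852413550019264), array([ 460.44583, -342.2363 ], dtype=float32))
wrist0 pl [377 252  19  24 395] [385.8 263.1] [591. -73.  94.] ((591.066650390625, -73.14682006835938), (18.517318725585938, 25.578237533569336), 9.138352394104004)
scene stud [357 219   5   5  21] [359.  220.9] [579. 127.  58.] [579.4 126.8  58.6]
scene stud [321 234   6   6  24] [323.5 236.7] [587.1  25.4  58. ] [587.4  25.3  58.5]
scene pl [281 240  11  10  63] [286.  244.5] [593.1 -73.7  94. ] ((593.001708984375, -73.89306640625), (16.919527053833008, 23.228965759277344), 7.784412860870361)
side stud [344 203   4   2   7] [345.3 203.4] [585.3  21.2  58. ] [585.2  20.9  58.1]
side pl [359 206  10   7  44] [363.7 208.6] [592.3 -78.8  94. ] ((592.3162231445312, -80.05803680419922), (19.322736740112305, 30.373586654663086), 1.9991943836212158)
```

View pics/h1.png

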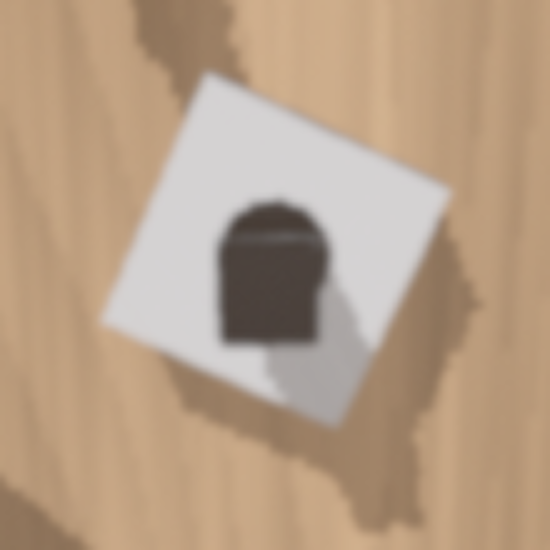

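```bash
python3 - <<'E'
from workcell import r
import cv2,numpy as np,pickle
q=[0,.70710678,.70710678,0]
r.reach([457.8,-334,200],q)
r.movel([457.8,-334,86],q,speed=100)
print(r.get_t(),r.get_force())
r.move_gripper(10)
print(r.get_finger_gap(),r.get_force(),r.get_tcp_pos(),r.get_t())
for n in("side","wrist"):
    f=r.grab_frame(n); pickle.dump(f,open(n+'2.pkl','wb'))
cv2.imwrite('pics/side2.png',cv2.resize(pickle.load(open('side2.pkl','rb'))["img"][180:340,260:440],None,fx=3,fy=3)[:,:,::-1])
r.movel([457.8,-334,180],q,speed=100)
print(r.get_force(),r.get_tcp_pos(),r.get_finger_gap(),r.get_t())
f=r.grab_frame("side"); pickle.dump(f,open('side3.pkl','wb'))
cv2.imwrite('pics/side3.png',cv2.resize(f["img"][130:340,240:440],None,fx=2.8,fy=2.8)[:,:,::-1])
E
```

```text
3.4333 [-0.33969449  0.24807825  0.16076159]
19.473390299584697 [-0.80048547 -0.19330353  1.86793663] [ 457.86146578 -334.05461738   86.16674288] 4.0417
[ 0.91650791  0.05422056 -0.56888002] [ 457.50575957 -333.73482466  179.00280592] 19.25374298091936 5.2333
```

View pics/side3.png

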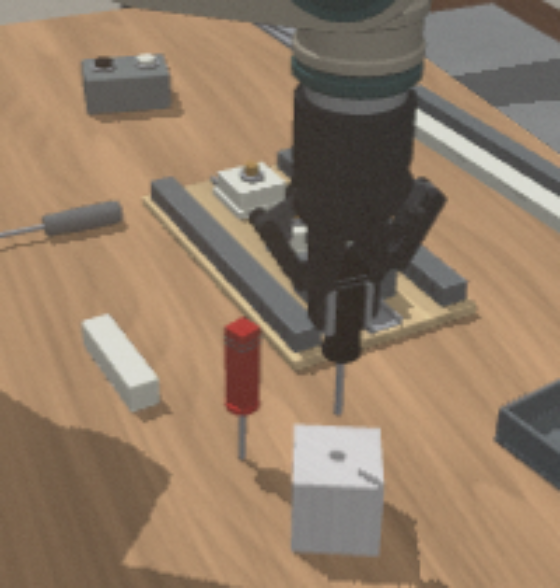

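The side view shows the probe drawn and upright in the fingers: flange at (341,350), tip at (338,412) in the crop. The stand's hole is empty and the red probe hasn't moved. Next I'll carry it over the panel and measure there.

```bash
python3 - <<'E'
from workcell import r
import cv2,numpy as np,pickle
q=[0,.70710678,.70710678,0]
r.movel([457.8,-334,255],q,speed=150)
r.reach([584,26,250],q)
r.movel([584,26,180],q,speed=80); r.sleep(.3)
for n in("wrist","side","scene"):
    f=r.grab_frame(n); pickle.dump(f,open(n+'4.pkl','wb'))
    cv2.imwrite(f'pics/{n}4.png',f["img"][:,:,::-1])
print(r.get_tcp_pos(),r.get_force(),r.get_wrist_torque(),r.get_t())
E
```

```text
[584.02242881  26.00699005 180.09154426] [-0.36346174 -0.41560314 -1.04327736] [-0.02812056 -0.00409412  0.01659462] 8.8333
```

View pics/wrist4.png

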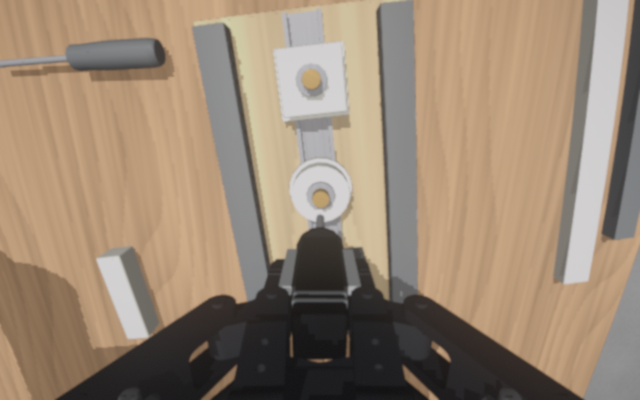

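View pics/side4.png

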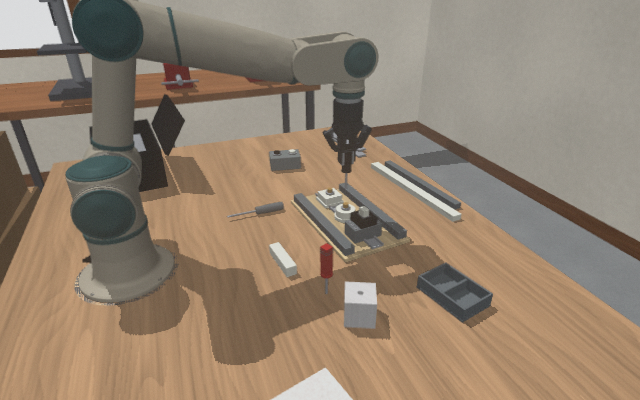

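View pics/scene4.png

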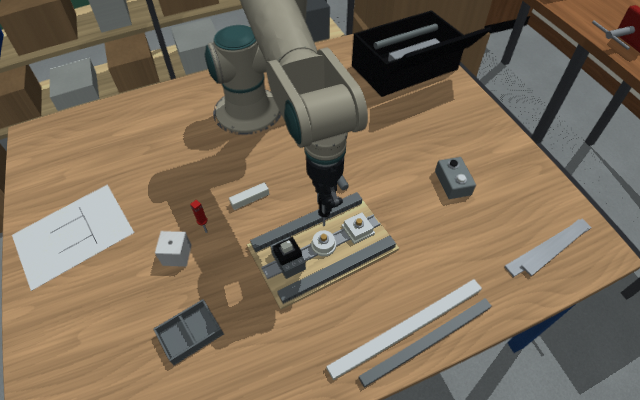

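The wrist view shows the probe tip at about (320,218), just below the round stud at (321,198), with the square stud at (311,79). The scene and side views agree. I'll measure the stud centres and the tip.

```bash
python3 - <<'E'
import pickle,cv2,numpy as np
from h import *
w,s,d=[pickle.load(open(n+'4.pkl','rb')) for n in("wrist","scene","side")]
tip=np.array([584.0,26,180.1-76.3])
for n,f in(("w",w),("s",s),("d",d)):
    hsv=cv2.cvtColor(f["img"],cv2.COLOR_RGB2HSV); P=cloud(f)
    br=(hsv[...,1]>110)&(np.abs(P[...,2]-58)<4)&(P[...,0]>540)&(P[...,0]<620)
    N,l,st,ce=cv2.connectedComponentsWithStats(br.astype(np.uint8))
    for i in range(1,N):
        if st[i,4]>6: print(n,"stud",st[i],ce[i].round(1),onplane(f,[ce[i]],58)[0].round(1),P[l==i].mean(0).round(1))
    print(n,"tip pred",proj(f,tip).round(1))
    k=f["img"]; u,v=proj(f,tip)[0].astype(int)
    c=cv2.resize(k[v-30:v+30,u-30:u+30],None,fx=6,fy=6,interpolation=2); cv2.imwrite(f'pics/t_{n}.png',c[:,:,::-1]); print(u-30,v-30)
a=[cv2.imread(f'pics/t_{n}.png') for n in "wsd"]; cv2.imwrite('pics/t.png',cv2.resize(np.hstack(a),(798,266)))
# handle top hidden; base circles of terminals
E
```

```text
w tip pred [[320.8 215.2]]
290 185
s stud [356 219   6   5  24] [358.7 221. ] [579.1 126.2  58. ] [579.3 126.1  58.4]
s stud [321 235   6   5  23] [323.4 236.8] [587.3  24.9  58. ] [587.3  24.9  58.1]
s tip pred [[323.4 225.5]]
293 195
d stud [344 203   4   3   8] [345.4 203.6] [585.1  20.   58. ] [585.7  21.3  57.2]
d tip pred [[344.6 188.4]]
314 158
```

View pics/t.png

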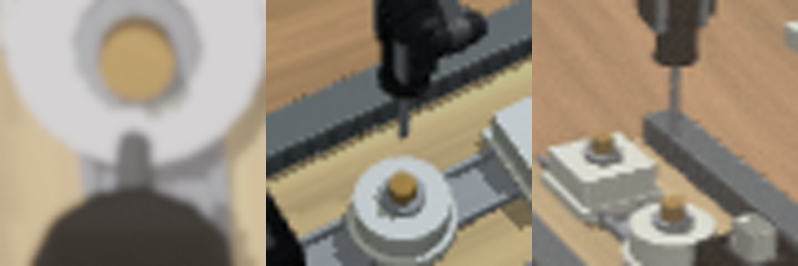

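```bash
python3 - <<'E'
import pickle,cv2,numpy as np
from h import *
for nm in("wrist4","wrist0"):
    w=pickle.load(open(nm+'.pkl','rb'))
    hsv=cv2.cvtColor(w["img"],cv2.COLOR_RGB2HSV); P=cloud(w)
    m=(hsv[...,1]>90)&(np.abs(P[...,2]-58)<7)&(P[...,0]>540)&(P[...,0]<620)&(P[...,1]>0)
    N,l,st,ce=cv2.connectedComponentsWithStats(m.astype(np.uint8))
    for i in range(1,N):
        if st[i,4]>15:
            c=cv2.findContours((l==i).astype(np.uint8),0,2)[0][0].reshape(-1,2)
            q=onplane(w,c,58)[:,:2].astype(np.float32)
            print(nm,st[i],ce[i].round(1),onplane(w,[ce[i]],58)[0].round(1),cv2.minAreaRect(q),np.median(P[l==i][:,2]))
w=pickle.load(open('wrist4.pkl','rb'))
print(cv2.cvtColor(w["img"],cv2.COLOR_RGB2HSV)[199,321],cloud(w)[199,321], onplane(w,[(320.9,199),(311,79)],58))
E
```

```text
wrist4 [303  70  17  19 248] [310.9  79.1] [576.1 126.2  58. ] ((576.1417236328125, 126.19853210449219), (12.854650497436523, 13.70827865600586), 27.31656837463379) 58.493400088431116
wrist4 [313 190  16  17 202] [320.4 198. ] [583.8  26.2  58. ] ((583.6633911132812, 26.198116302490234), (13.40081787109375, 15.023075103759766), 26.062314987182617) 58.148324188048036
wrist0 [368  47  15  17 198] [374.8  55.2] [575.4 125.8  58. ] ((575.5389404296875, 125.90702056884766), (13.212167739868164, 14.018035888671875), 2.3894503116607666) 58.181986033886034
wrist0 [371 154  14  14 149] [377.3 160.8] [582.9  25.7  58. ] ((583.096435546875, 25.606586456298828), (12.718021392822266, 14.330870628356934), 28.723453521728516) 58.267506974970956
[ 19 106 188] [584.37008516  25.34298389  58.286467  ] [[584.28134078  25.25799109  58.        ]
 [576.14079837 126.24523565  58.        ]]
```

```bash
cat >>h.py <<'E'
Q=[0,.70710678,.70710678,0]
def fz(r,n=4):
    a=[]
    for _ in range(n): a.append(r.get_force()[2]); r.sleep(.02)
    return float(np.mean(a))
def touch(r,x,y,z0,zmin,F,step=0.5,v=10):
    r.movel([x,y,z0],Q,speed=60); r.sleep(.3); b=fz(r,8); z=z0; log=[]
    while z>zmin:
        z-=step; r.movel([x,y,z],Q,speed=v); r.sleep(.04); f=fz(r)-b; log.append((round(z,2),round(f,2)))
        if f>F: break
    return z,f,log
E
python3 - <<'E'
from workcell import r
from h import *
import pickle
r.movel([585,25.8,145],Q,speed=80)
z,f,l=touch(r,585,25.8,138,131,3); print(z,f,l[-5:],r.get_t())
r.sleep(.6); print(r.get_force(),r.get_tcp_pos(),r.get_finger_gap(),r.get_t())
for n in("wrist","scene","side"):
    g=r.grab_frame(n); pickle.dump(g,open(n+'5.pkl','wb')); u,v=proj(g,[585,25.8,58])[0].astype(int)
    cv2.imwrite(f'pics/u_{n}.png',cv2.resize(g["img"][v-30:v+30,u-30:u+30],(266,266),interpolation=2)[:,:,::-1])
cv2.imwrite('pics/u.png',np.hstack([cv2.imread(f'pics/u_{n}.png') for n in("wrist","scene","side")]))
E
```

```text
133.0 5.213423744710081 [(135.0, -0.18), (134.5, -0.2), (134.0, -0.28), (133.5, 1.85), (133.0, 5.21)] 13.7083
[-1.73519913 -0.12527539  6.30067243] [585.16784147  25.78695196 133.43985771] 19.36959144869328 14.3083
```

View pics/u.png

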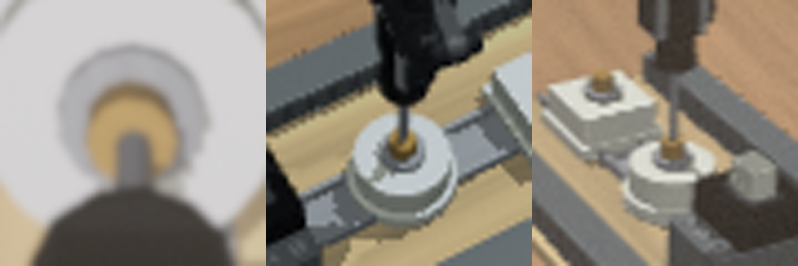

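In all three views the tip rests in the middle of the round stud's top, pushing with about 6 N. Now the square terminal.

```bash
python3 - <<'E'
from workcell import r
from h import *
import pickle
r.movel([585,25.8,165],Q,speed=80)
r.movel([577.3,126.1,165],Q,speed=120)
z,f,l=touch(r,577.3,126.1,137,131,3); print(z,f,l[-4:],r.get_t())
r.sleep(.6); print(r.get_force(),r.get_tcp_pos(),r.get_finger_gap(),r.get_t())
for n in("wrist","scene","side"):
    g=r.grab_frame(n); u,v=proj(g,[577.3,126.1,58])[0].astype(int)
    cv2.imwrite(f'pics/v_{n}.png',cv2.resize(g["img"][v-30:v+30,u-30:u+30],(266,266),interpolation=2)[:,:,::-1])
cv2.imwrite('pics/v.png',np.hstack([cv2.imread(f'pics/v_{n}.png') for n in("wrist","scene","side")]))
E
```

```text
133.0 5.277951458410866 [(134.5, -0.14), (134.0, 0.13), (133.5, 2.43), (133.0, 5.28)] 19.9167
[-1.66987645 -0.47861148  5.39972833] [577.46714576 126.1172381  133.44133366] 19.482609924366052 20.5167
```

View pics/v.png

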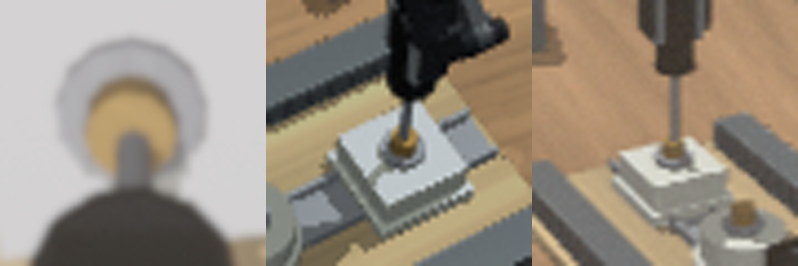

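The tip rests centred on the square stud at about 5 N. Now the plunger: I expect contact at TCP z ≈ 169.6 and half-way at ≈ 163.5.

```bash
python3 - <<'E'
from workcell import r
from h import *
import pickle
r.movel([577.3,126.1,200],Q,speed=100)
r.movel([591.9,-73.5,200],Q,speed=150)
r.movel([591.9,-73.5,180],Q,speed=60)
z,f,l=touch(r,591.9,-73.5,173,165.5,1.5); print(z,f,l[-6:],r.get_tcp_pos(),r.get_t())
b=r.get_force()[2]-f
for k in range(14):
    if z<=163.3: break
    z-=.5; r.movel([591.9,-73.5,z],Q,speed=15); r.sleep(.05); F=fz(r)-b; print(round(z,2),round(F,2),r.get_tcp_pos()[2].round(2))
    if F>6.6: break
r.sleep(.3);print(r.get_force(),fz(r,8)-b,r.get_tcp_pos(),r.get_finger_gap(),r.get_t())
for n in("wrist","scene","side"):
    g=r.grab_frame(n); pickle.dump(g,open(n+'6.pkl','wb')); u,v=proj(g,[591.9,-73.5,88])[0].astype(int)
    cv2.imwrite(f'pics/x_{n}.png',cv2.resize(g["img"][v-30:v+30,u-30:u+30],(266,266),interpolation=2)[:,:,::-1])
cv2.imwrite('pics/x.png',np.hstack([cv2.imread(f'pics/x_{n}.png') for n in("wrist","scene","side")]))
E
```

```text
169.5 2.1315667713243505 [(172.0, 0.0), (171.5, -0.51), (171.0, -0.06), (170.5, 0.38), (170.0, 0.67), (169.5, 2.13)] [591.98643309 -73.5179251  169.74767264] 26.6583
169.0 2.49 169.16
168.5 3.02 168.58
168.0 3.09 168.08
167.5 2.83 167.54
167.0 3.9 167.05
166.5 3.71 166.56
166.0 4.14 166.05
165.5 4.35 165.54
165.0 4.27 165.05
164.5 5.44 164.56
164.0 5.24 164.05
163.5 5.41 163.53
163.0 5.54 163.11
[-0.31727325  0.1236044   4.60799895] 5.745602105148087 [591.92214652 -73.49894481 163.07809112] 19.352504967385062 31.8583
```

View pics/x.png

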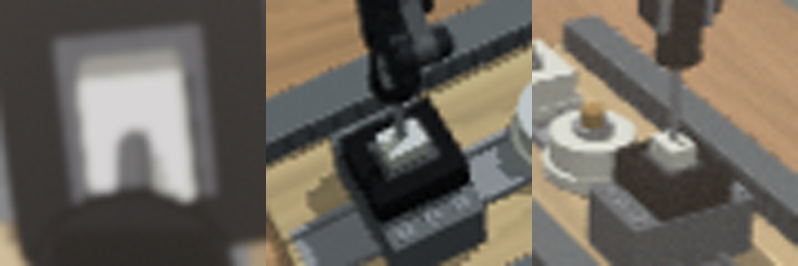

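The wrist crop shows the tip in the middle of the plunger's top. TCP travel puts the press at about 6.5 mm and the force puts it at about 5.5 mm. I'll check it against depth readings before handing in.

```bash
python3 - <<'E'
import pickle
from h import *
for a,b in(("wrist0","wrist6"),("scene0","scene6")):
    for n in(a,b):
        f=pickle.load(open(n+'.pkl','rb'));P=cloud(f);hsv=cv2.cvtColor(f["img"],cv2.COLOR_RGB2HSV)
        near=(np.abs(P[...,0]-592)<13)&(np.abs(P[...,1]+73.5)<15)
        m=near&(hsv[...,1]<50)&(hsv[...,2]>150)&(P[...,2]>80)&(P[...,2]<100); k=near&(hsv[...,2]<70)&(np.abs(P[...,2]-74)<6)
        nr=(np.abs(P[...,0]-592)<24)&(np.abs(P[...,1]+73.5)<26)&(np.abs(P[...,2]-74)<4)
        print(n,m.sum(),np.median(P[m][:,2]) if m.any() else 0,nr.sum(),np.median(P[nr][:,2]))
E
```

```text
wrist0 391 94.16944628705653 1363 74.32878489935456
wrist6 579 87.80360750719785 2552 74.48375998630347
scene0 59 94.2444882348683 264 74.35720769265941
scene6 37 88.31291010851987 273 74.48602021613942
```

Depth readings give 6.4 mm pressed from the wrist camera and 6.1 mm from the scene camera, so the plunger is well inside 4–8 mm. Handing in.

```bash
python3 - <<'E'
from workcell import r
print(r.get_t(),r.get_tcp_pos(),r.get_force(),r.get_finger_gap())
print(r.hand_in())
E
```

```text
32.0083 [591.91367458 -73.51754767 163.07017476] [-0.54976109 -0.45066316  5.47565792] 19.387212213253544
the job is handed in; nothing more can be done
None
```

I drew the black probe from its stand and rested its tip on the round stud (about 6 N) and then on the square stud (about 5 N), each for over 0.6 s. I then pressed the plunger half-way and handed in at 32 s of the 58 s allowed, still gripping the probe and holding the plunger down. The hand-in reports no verdict.

- **Plunger press:** the four estimates differ a little, but all lie within 4–8 mm. They were 6.4 mm (wrist depth), 6.1 mm (scene depth), about 6.5 mm (tool travel after contact) and about 5.5 mm (spring force of 5.5–5.7 N).
- **Tip position:** the crops showed the tip on the middle of each stud and of the plunger. The scene camera and the wrist camera disagreed by about 2–3 mm on where those points were, so I aimed between them, well inside the tolerances.
- **Bystanders:** I never reached for the screwdriver, button box, parts tray, offcut or red probe. They looked unmoved in the pictures taken before the first touch, but I did not measure their positions again at the end.

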